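Stand a turned finial in the glue-up jig and clamp it with the coarse ring only

ROBOT

A 6-joint arm with a two-finger parallel gripper is mounted at the origin on the work surface. World frame = base frame: x ahead of the robot, y to its left, z up, the work surface at z = 0. Lengths are in m, angles in rad, forces in N, time in s.
With the tool pointing down it reaches from about 0.225 to 0.875 m from the base axis. Payload 3.4 kg.
Tool frame: the origin (TCP) lies on the centre line of the jaws, within the pads' length; the fingertips stand 11 mm ahead of it and the grasp point (between the pads) lies 8 mm behind it; z points along the fingers, y is the line along which they close (so a half turn about z gives the same grasp; the last joint's range is limited). The gripper opens to 85 mm and grips with 20 to 120 N. Pads are 22 mm wide; open, the fingers measure 114 mm over their backs; the gripper's body (76 mm by 85 mm) begins 54 mm behind the grasp point. The pads swing forward as they close: fully open they stand 13 mm farther back than shut.
Start: joints at [1.148, 0.276, 1.505, -0, 1.361, -0.121], TCP at [0.171, 0.549, 0.242] pointing down, gripper open.
Joint ranges: [-2.89, 2.89], [-0.75, 2.08], [0.22, 2.7], [-1.18, 4.32], [0.11, 2.71], [-2.7, 2.7]. Speed limits (rad/s): [2.57, 2.57, 3.14, 3.14, 3.14, 3.14].

INTERFACE

Orientations are given as a unit quaternion [w, x, y, z].
In Python, from rig import manip, eyes, job gives the robot as it stands.
- The arm moves only by the tool drive_tool, never from a script. Its argument "rows" is a list of rows, each a list of 3 entries, a list of its own where there are three numbers: the turn, a rotation vector about the world's x, y, z in rad, then the shift along the world's x, y, z in cm, then the finger opening in cm, from 0 to 8.54. A call has 1 to 8 rows; each row shifts and turns the commanded pose from where the row before left it; what a row does not reach is not made up. A row lasts 1/8 s, in which the tool goes at most 62.5 mm and 10.7 degrees, less where a joint would pass 70% of its speed; a pose out of reach is approached as far as the arm can. A call is refused whole if a number of a shift passes 6.25 or a number of a turn 0.188, either way. A call with a gripper value outside its range is refused whole. The fingers move at their own pace and stop on an object; "force" is the grip in N (left out, the last holds). Time passes only in rows, so rows that do not move let the fingers close. It gives the time, the measured TCP pose, the force, the opening and the grip force at its end, in the units of the state.
- manip.get_state(): the state, without advancing time (a new reading comes with each control period).
- eyes.get_image(name): name is "scene" or "top" or "wrist"; returns the picture (384x512x3 uint8, red, green, blue); there is no depth.
- eyes.get_calibration(name): a dict with "camera_matrix" (3x3 intrinsics, pixels), "view" (4x4, takes a point from world to camera coordinates). Camera axes: x right, y up, looking along -z (the intrinsics and any distortion apply to the point x, -y, -z); pixel columns grow to the right and rows downward; lengths in m; the calibration is good to about 2 mm. A picture is of the moment at which its call begins: read the wrist's pose just before it. get_calibration takes no time and is no camera call; for the wrist camera it gives the pose at the moment of the call.
- job.sign_off(): hands the job in; it is judged then, once.
The state is a dict: "clock": time; "qpos": joint angles; "qd": joint speeds; "effort": joint torques, N m; "position": TCP position; "ee_rot": TCP orientation; "contact_force": force on the tool from outside, world axes, zero at the start; "moment": the same for the moment, N m; "width": finger opening in m; "gripper_force": force on a finger pad.
Only numpy, scipy, OpenCV 4.12 (cv2) and the standard library are available. Lean on these libraries where they do the work, as an engineer would, in place of code of your own. Each camera call takes 0.05 s, during which the arm holds its last target. There are 200 camera calls.

TASK

Take the tall turned finial, stand it upright on its narrow foot on the jig's bed, in the gap between the sprung pad and the anvil, and let go so that it stands there by itself. Then turn the large outer ring of the two concentric knobs clockwise with the gripper until the pad holds the finial against the anvil with its spring squeezed about half-way (about 5 mm), and let go. The small inner knob carries a saved setting and must not turn, and nothing else on the bench may be pushed about.

Things in the scene. Friction and masses are not known exactly. Their poses are not given: they have to be found in the camera images.
- jig: The clamping jig, fixed to the bench: aluminium bed 100 mm (x) by 270 mm (y) by 12 mm thick; origin under its centre, z up, it closes towards +y. From the -y end: a grey gearbox 85 x 85 mm, its top 47 mm above the bench, with the two concentric knobs on it (upright axis at x = 0, y = -85 mm); a steel carriage 36 mm wide, top 38 mm above the bench; the pad; the open gap; the anvil.
- bracket (a point): Top middle of the grey bracket (70 mm wide, 22 mm thick) behind the anvil, 40 mm above the bench, at y = 85 mm of the jig. The anvil is a wooden plate 50 mm wide, top 38 mm above the bench, in front of it. Its face towards the gap was set beforehand anywhere from y = 48 to 56 mm of the jig; it is not measured and stays put in use.
- stand (a point): The point on the bed's upper face (12 mm above the bench) where the finial's foot should go, at x = 0, y = 28.5 mm of the jig; axes as the jig's. At the start the gap between pad and anvil is 40 to 52 mm wide and this point is 7 mm or more clear of each for a 24 mm foot.
- pad: The sprung pad: wooden plate 44 mm wide (x), 6 mm thick (y), 15 to 38 mm above the bench, axes as the jig's; origin at the middle of its front face, level with the bed's top. With the spring free this is at y = 4 mm + 10 mm per rad of joint coarse in the jig's frame; what it lags behind is the spring's squeeze: 0 to 10 mm, 2 N per mm. The 11 mm gap between carriage and pad shrinks by as much.
- coarse (a joint): Angle of the large outer ring, rad; grows clockwise seen from above, range 0 to 4.2, starts at 0 to 0.4. It drives the carriage and pad towards the anvil by 10 mm per rad, is stiff (about 0.2 N m, some 0.3 N m when clamping) and stays where it is left. Clamping takes 2 to 3.5 rad, so more than one grasp.
- ring_mid (a point): The centre of the large outer ring, on the knobs' axis, half-way up it: a black ribbed disc, diameter 60 mm, 24 mm tall, 60 to 84 mm above the bench, 13 mm clear of the gearbox top.
- fine_mark (a point): A point near the end of the mark on top of the small inner knob, 11 mm from the axis and 111 mm above the bench. The inner knob is a plain aluminium cylinder, diameter 24 mm, 26 mm tall, standing on the outer ring's axis from 85 to 111 mm above the bench; it turns very easily (0.008 N m) and independently of the ring.
- finial_mid (a point): The centre, half-way up, of the tall turned wooden finial, 95 mm tall, z up along it; it starts standing on the bench. Round foot of diameter 24 mm up to 32 mm, flaring to a bulge of diameter 48 mm from 56 to 72 mm above its foot, tapering to 14 mm at the top. About 85 g, top-heavy.
- finial: The same finial; origin at the centre of its foot's underside, z up.
- squat_mid (a point): Centre of a squat turned wooden knob, 42 mm tall, 44 mm across, standing near the finial: not needed.
- tin: A tin 105 mm tall, 74 mm across: not needed.
- sanding_block: A sanding block 110 x 65 x 38 mm: not needed.
- mallet_grip (a point): The handle of a hammer lying on the bench: not needed.
- offcut: A dark wood offcut 160 x 28 x 12 mm lying flat: not needed.
Things that resemble listed ones, but are neither listed nor needed, are in the scene too. Leave any blue look-alike of the finial alone.

How it is judged:
On the way, in this order (a step that is already met when the one before it is completed fails the run):
1. the finial stands by itself on the bed in the gap, let go, at rest, the pad not yet pressing on it (angle between finial_mid's own z axis and vertical below 0.07 rad and z of finial_mid in the frame of stand between 0.0435 and 0.0515 m and x of finial_mid in the frame of stand between -0.018 and 0.018 m and y of finial_mid in the frame of stand between -0.028 and 0.028 m and contact force between the fingers and finial below 0.05 N and linear speed of finial below 0.01 m/s and contact force between pad and finial below 0.5 N and value of joint coarse below 1.2 rad), for 0.4 s.
2. the gripper has turned the outer ring past 1.2 rad while the finial stands in the gap (angle between finial_mid's own z axis and vertical below 0.07 rad and z of finial_mid in the frame of stand between 0.0435 and 0.0515 m and x of finial_mid in the frame of stand between -0.018 and 0.018 m and y of finial_mid in the frame of stand between -0.028 and 0.028 m and contact force between the fingers and finial below 0.05 N and value of joint coarse above 1.2 rad and contact force between the fingers and coarse_c0 above 0.5 N), for 0.05 s.
At the end, for the whole second after the job is handed in: The finial stands upright (within 4 degrees) with its foot on the bed, at rest, held between pad and anvil by 4 to 16 N of pad force (spring squeezed 2 to 8 mm), within 18 mm of the jig's middle line; the inner knob's mark is within 3 mm of where it began; the gripper touches nothing (angle between finial_mid's own z axis and vertical below 0.07 rad and z of finial_mid in the frame of stand between 0.0435 and 0.0515 m and x of finial_mid in the frame of stand between -0.018 and 0.018 m and y of finial_mid in the frame of stand between -0.028 and 0.028 m and contact force between the fingers and finial below 0.05 N and linear speed of finial below 0.01 m/s and contact force between pad and finial between 4 and 16 N and distance of fine_mark from where it was at the start of the episode below 0.003 m).
It fails at once if the inner knob is turned: its mark moves more than 3 mm (distance of fine_mark from where it was at the start of the episode above 0.003 m).
It fails at once if the squat turned knob, tin, sanding block, hammer or offcut is pushed more than 25 mm (distance of any of squat_mid, tin, sanding_block, mallet_grip, offcut from where it was at the start of the episode above 0.025 m).
It also fails if it takes over 72 s, if anything falls off the work surface, if the arm or the gripper's body presses on something with over 40 N, if the wrist force passes 120 N, or if a joint passes its speed limit or range.

## Working session

There is one attempt and no reset: what is moved stays moved. The work goes in short steps, Python scripts to look and compute and a tool call to move; the robot and the scene stay as the last step left them, time stands still between calls to the robot, and variables do not carry over. Pictures are saved under pics/ and viewed, at most 10 in all, crops included, and the job is handed in when it is done.

Besides the shell and the picture viewer there is one more tool, called after "Emit:" by a JSON object that holds its "method" and its "body", one argument or row to a line. drive_tool: Moves the arm, as the interface text tells. Its arguments: {"type":"object","properties":{"rows":{"type":"array"},"force":{"type":"number"}},"required":["rows"]}

```bash
mkdir -p pics
cat > h.py <<'E'
import numpy as np, cv2
from rig import manip, eyes, job
def snap(n,f):
    c=eyes.get_calibration(n); im=eyes.get_image(n); cv2.imwrite('pics/'+f,im[:,:,::-1]); 
    return im,c
def ray(c,u,v):
    K=np.array(c['camera_matrix']);V=np.array(c['view'])
    d=np.linalg.inv(K)@[u,v,1]; d=np.array([d[0],-d[1],-d[2]])
    R=V[:3,:3]; o=-R.T@V[:3,3]; return o,R.T@d
def plane(c,u,v,z):
    o,d=ray(c,u,v); return o+d*(z-o[2])/d[2]
def proj(c,p):
    K=np.array(c['camera_matrix']);V=np.array(c['view'])
    q=V[:3,:3]@np.array(p)+V[:3,3]; q=K@[q[0],-q[1],-q[2]]; return q[:2]/q[2]
E
python3 - <<'E'
from h import *
a,c=snap('scene','s0.png'); b,d=snap('top','t0.png')
for x in (c,d): print(x.keys(), ray(x,256,192), np.array(x['camera_matrix'])[0,0])
cv2.imwrite('pics/both.png',np.vstack([a,b])[:,:,::-1]) 
print(manip.get_state())
E
```

```text
dict_keys(['camera_matrix', 'view']) (array([ 1.33239377, -0.38592056,  0.72163995]), array([-0.7094842 ,  0.38703317, -0.58932033])) 371.140199792816
dict_keys(['camera_matrix', 'view']) (array([ 3.16560028e-01, -1.03621713e-03,  1.52779241e+00]), array([ 0.14467887, -0.00372059, -0.98961389])) 410.0778371158312
{'clock': 0.1, 'qpos': array([ 1.14796915e+00,  2.76545355e-01,  1.50601391e+00, -1.45415907e-07,
        1.36070619e+00, -1.20981679e-01]), 'qd': array([-6.46347910e-04, -3.95581447e-04, -3.35011552e-03, -5.39927110e-04,
       -6.46668734e-04,  9.99753357e-05]), 'effort': array([ 8.60285800e-04, -4.17704165e+01, -2.46404278e+01, -2.31706335e-04,
        5.93707489e-03,  1.15816817e-05]), 'position': array([0.17074395, 0.54858591, 0.2415155 ]), 'ee_rot': array([-2.24560983e-04,  1.50350391e-01,  9.88632419e-01, -8.05692688e-04]), 'contact_force': array([-0.46931715, -0.45376001, -0.09288733]), 'moment': array([-0.03757504, -0.00595426,  0.06163682]), 'gripper_force': 0.0, 'width': 0.08578769458234407}
```

View pics/s0.png

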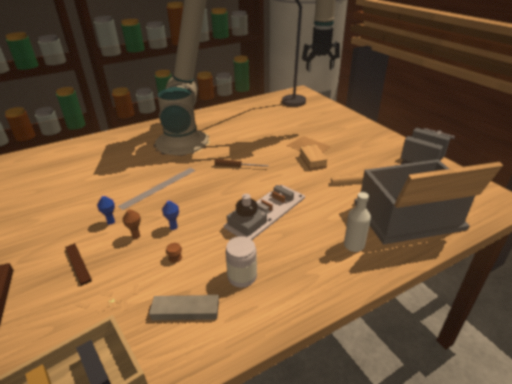

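View pics/t0.png

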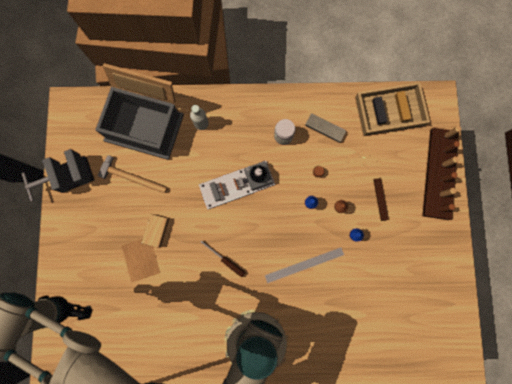

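The scene view shows the brown finial at (132,223), with blue look-alikes at (107,208) and (171,213) and the squat knob at (175,253). In the top view the finial is at (342,206), the squat knob at (319,172), the blue ones at (312,202) and (357,235), the knobs at about (260,173) and the jig's anvil end at about (207,192). The brown tall one is the finial, because it is wooden and tall; the blue ones must be left alone. I'll confirm that in an enlarged crop.

Run:
```python
from h import *
s=cv2.imread('pics/s0.png');t=cv2.imread('pics/t0.png')
a=cv2.resize(s[170:280,80:310],(800,383),interpolation=3)
b=cv2.resize(t[155:215,190:360],(614,217),interpolation=3); b=cv2.copyMakeBorder(b,0,0,0,186,0)
cv2.imwrite('pics/crop0.png',np.vstack([a,b]))
c=eyes.get_calibration('scene');d=eyes.get_calibration('top')
print('finial',plane(d,342,206,.064),plane(c,132,236,0.0),plane(c,132,213,.08))
print('knob',plane(d,260,173,.1),'anvil end',plane(d,207,192,.012))
print(np.linalg.norm(np.diff([plane(d,342,206,.064),plane(d,343,206,.064)],axis=0)))
```

```text
finial [ 0.47482251 -0.313767    0.064     ] [ 0.46810041 -0.32259743  0.        ] [ 0.47052087 -0.30638018  0.08      ]
knob [ 0.59311287 -0.02171845  0.1       ] anvil end [0.54117221 0.17638695 0.012     ]
0.0035782973182630702
```

View pics/crop0.png

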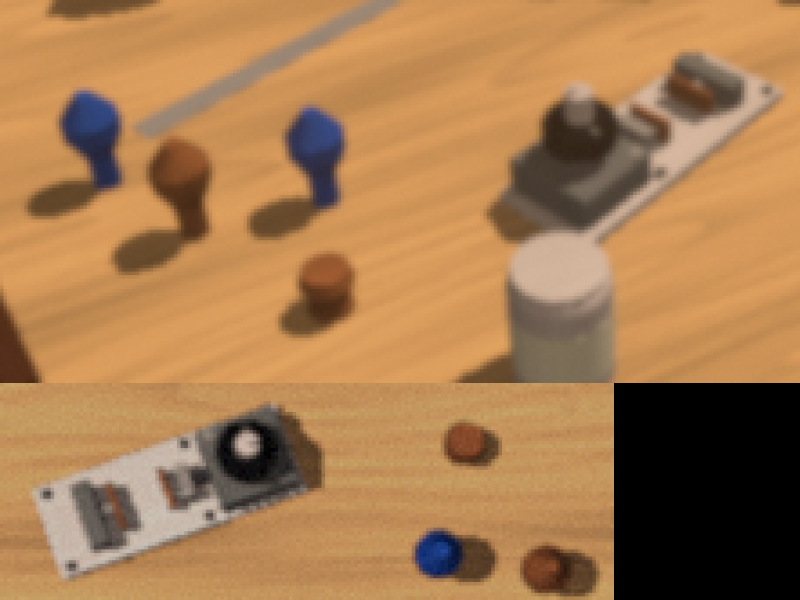

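The crop confirms it: the brown one at (180,185) in the crop is tall with a narrow foot, the squat one is at (327,285), and the jig's gap lies between pad (650,120) and anvil (690,90). I'll go above the gap with the jaw line along the jig's x.

Emit:
{"method": "drive_tool", "body": {
  "rows": [
    [[0, 0, -0.085], [2.5, -4.3, 1.0], 8.5],
    [[0, 0, -0.085], [3.3, -4.3, 1.0], 8.5],
    [[0, 0, -0.085], [3.3, -4.3, 1.0], 8.5],
    [[0, 0, -0.085], [3.3, -4.3, 1.0], 8.5],
    [[0, 0, -0.085], [3.3, -4.3, 1.0], 8.5],
    [[0, 0, -0.085], [3.3, -4.3, 0], 8.5],
    [[0, 0, -0.085], [3.3, -4.3, 0], 8.5],
    [[0, 0, -0.085], [3.3, -4.3, 0], 8.5]
  ]
}}

```text
clock: 1.1
position: [0.4276, 0.2035, 0.2921]
ee_rot: [-0.0, 0.473, 0.881, 0.0]
contact_force: [0.9, 0.5, -0.1]
width: 0.085
gripper_force: 0.0
```

Emit:
{"method": "drive_tool", "body": {
  "rows": [
    [[0, 0, -0.085], [3.3, -4.3, 0], 8.5],
    [[0, 0, -0.085], [3.3, -4.3, 0], 8.5],
    [[0, 0, -0.085], [3.3, -4.3, 0], 8.5],
    [[0, 0, -0.085], [2.5, -3.5, 0], 8.5],
    [[0, 0, 0], [0, 0, 0], 8.5]
  ]
}}

```text
clock: 1.72
position: [0.5523, 0.0384, 0.2912]
ee_rot: [-0.0, 0.615, 0.788, -0.001]
contact_force: [-1.0, -0.2, 0.3]
width: 0.0849
gripper_force: 0.0
```

Run:
```python
from h import *
a,c=snap('wrist','w1.png'); s=manip.get_state()
print(s['position'],s['ee_rot'],s['qpos'],s['clock'],ray(c,256,192))
```

```text
[0.55112951 0.04006523 0.29139597] [-9.09371033e-04  6.14591570e-01  7.88844869e-01 -3.84630102e-04] [-5.36184822e-02  2.19342049e-01  1.46207347e+00  4.10416478e-04
  1.46210928e+00 -3.00722752e-01] 1.775 (array([0.53476504, 0.10347804, 0.42306873]), array([ 0.0725554 , -0.25292   , -0.96482855]))
```

View pics/w1.png

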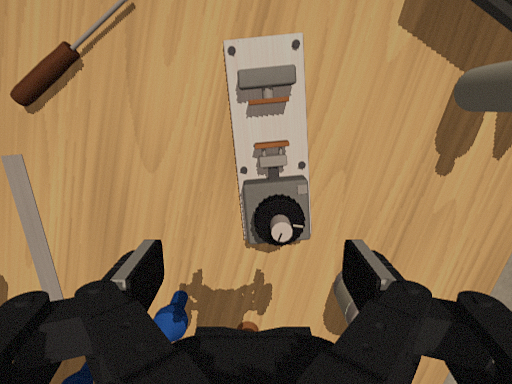

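The wrist view shows the jig with far bed corners at about (224,42) and (304,34), the anvil at (268,100), the pad at (271,145), and the ring at (278,220) with the inner knob at (281,231). I'll enlarge it for the measurement.

Run:
```python
from h import *
t=cv2.imread('pics/w1.png')
a=cv2.resize(t[28:128,216:316],(600,600),interpolation=2)
b=cv2.resize(t[130:250,230:320],(200*9//9*1,267),interpolation=2)
a=cv2.resize(t[28:178,216:316],(400,600),interpolation=2)
b=cv2.resize(t[130:255,226:326],(400,500),interpolation=2);b=cv2.copyMakeBorder(b,0,100,0,0,0)
cv2.imwrite('pics/crop1.png',np.hstack([a,b]))
```

```text
(no output)
```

View pics/crop1.png

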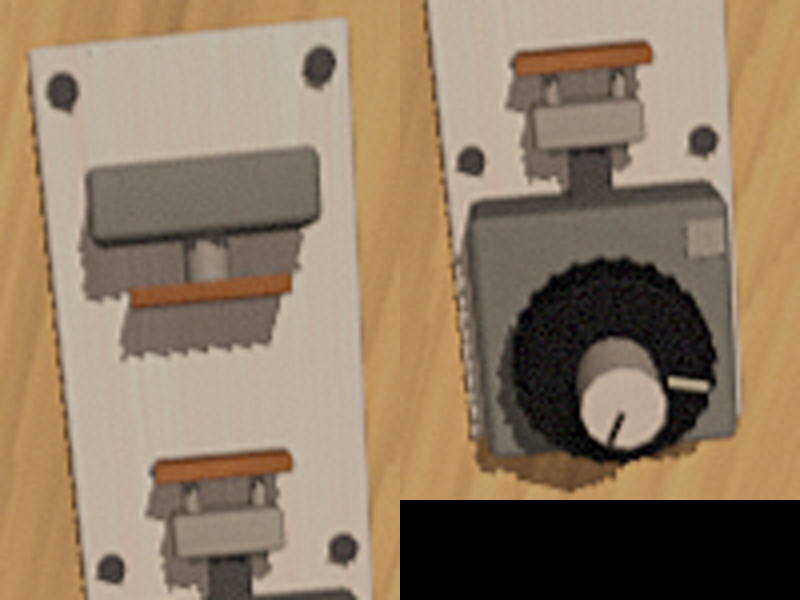

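The crop gives clear edges (crop px): bed corners (32,48) and (348,20), anvil plate lower edge (132,305)–(291,290), pad plate upper edge (155,463)–(290,452), inner knob top (623,410), and ring around (615,360).

```bash
cat >> h.py <<'E'
A=lambda x,y:(216+x/4,28+y/4)
B=lambda x,y:(226+(x-400)/4,130+y/4)
E
python3 - <<'E'
from h import *
V=None
# calibration at w1 pose (arm not moved)
c=eyes.get_calibration('wrist'); np.save('c1.npy',c,allow_pickle=True)
P=lambda p,z:plane(c,*p,z)
cl,cr=P(A(32,48),.012),P(A(348,20),.012)
k=P(B(623,410),.111); r=P(B(615,360),.084)
far=(cl+cr)/2
scr=[P(p,.012) for p in (A(62,91),A(319,66),A(343,549),A(111,569))]
print('width',np.linalg.norm(cl-cr),'knob',k,'ring',r,'far',far,'dist',np.linalg.norm((far-k)[:2]))
d=(scr[0]+scr[1]-scr[2]-scr[3])[:2]; d2=(far-k)[:2]; d3=(cr-cl)[:2]
print(np.degrees([np.arctan2(d[1],d[0])-np.pi/2,np.arctan2(d2[1],d2[0])-np.pi/2,np.arctan2(d3[1],d3[0])]))
yaw=np.arctan2(d2[1],d2[0])-np.pi/2
ex=np.array([np.cos(yaw),np.sin(yaw)]);ey=np.array([-ex[1],ex[0]])
J=lambda q:(round(float((q[:2]-o)@ex)*1000,1),round(float((q[:2]-o)@ey)*1000,1))
o=(k[:2]+.085*ey + far[:2]-.135*ey)/2
print('yaw',yaw,'o',o)
for n,p,z in [('anvL',A(132,305),.038),('anvR',A(291,290),.038),('anvbackL',A(132,288),.038),('padL',A(155,463),.038),('padR',A(290,452),.038),('padbackL',A(158,483),.038),('padbR',A(290,471),.038),('brkL',A(88,168),.04),('brkR',A(318,148),.04),('brfL',A(95,243),.04),('cam',(256,192),.0),('carrback',A(175,559),.038),('carrf',A(175,512),.038),('screw',A(62,91),.012),('knob',B(623,410),.111),('ring',B(615,360),.084)]: print(n,J(P(p,z)))
print('camera',J(ray(c,0,0)[0]),'stand',o+.0285*ey)
E
```

```text
width 0.0979933147843085 knob [ 0.59623171 -0.01472434  0.111     ] ring [ 0.59500449 -0.01017259  0.084     ] far [0.52375396 0.19307321 0.012     ] dist 0.2200746427170548
[19.46424889 19.22827157 18.74824732]
yaw 0.33559664844365544 o [0.56822615 0.06556908]
anvL (-24.7, 56.0)
anvR (24.0, 56.1)
anvbackL (-24.3, 61.0)
padL (-21.9, 7.5)
padR (20.9, 7.2)
padbackL (-21.5, 1.1)
padbR (20.6, 1.2)
brkL (-34.1, 95.9)
brkR (34.0, 95.4)
brfL (-34.2, 74.8)
cam (-26.3, -66.1)
carrback (-18.1, -23.8)
carrf (-16.8, -8.6)
screw (-41.0, 122.4)
knob (0.0, -85.0)
ring (0.3, -80.3)
camera (-19.8, 48.6) stand [0.55884017 0.09247918]
```

Checks pass: bed width 98 mm, knob to far edge 220 mm, anvil face at y≈56 and pad at ≈7.3, so the gap is ≈48.7 mm and the ring needs about 2.97 rad. The jaw line along jig y (yaw ≈ -1.236) suits both pick and place. Next I go over the finial.

Emit:
{"method": "drive_tool", "body": {
  "rows": [
    [[0, 0, -0.165], [-0.9, -3.95, 0], 8.5],
    [[0, 0, -0.165], [-0.9, -3.95, 0], 8.5],
    [[0, 0, -0.165], [-0.9, -3.95, 0], 8.5],
    [[0, 0, -0.165], [-0.9, -3.95, 0], 8.5],
    [[0, 0, -0.165], [-0.9, -3.95, -1], 8.5],
    [[0, 0, -0.165], [-0.9, -3.95, -1], 8.5],
    [[0, 0, -0.165], [-0.9, -3.95, -1], 8.5],
    [[0, 0, -0.165], [-0.9, -3.95, -1], 8.5]
  ]
}}

```text
clock: 2.78
position: [0.4785, -0.2743, 0.2521]
ee_rot: [-0.0, 0.969, 0.246, 0.0]
contact_force: [0.3, -1.3, 0.1]
width: 0.0849
gripper_force: 0.0
```

Emit:
{"method": "drive_tool", "body": {
  "rows": [
    [[0, 0, -0.165], [-0.9, -3.95, 0], 8.5],
    [[0, 0, 0], [0, 0, 0], 8.5],
    [[0, 0, 0], [0, 0, 0], 8.5]
  ]
}}

```text
clock: 3.15
position: [0.4699, -0.3128, 0.2523]
ee_rot: [-0.001, 0.986, 0.168, 0.0]
contact_force: [0.5, 0.4, -0.1]
width: 0.0847
gripper_force: 0.0
```

Run:
```python
from h import *
c=eyes.get_calibration('wrist');np.save('c2.npy',c,allow_pickle=True)
a,_=snap('wrist','w2.png'); s=manip.get_state()
q=s['ee_rot'];print(s['position'],q,2*np.arctan2(q[2],q[1])-np.pi/2,s['qpos'],s['clock'])
hsv=cv2.cvtColor(a,cv2.COLOR_RGB2HSV)
print(proj(c,[.47,-.315,.064]),proj(c,[.47,-.315,0]))
```

```text
[ 0.47007405 -0.31267456  0.25242595] [-5.04471681e-04  9.85822120e-01  1.67792968e-01  1.14898637e-04] -1.2336153455194312 [-7.10714532e-01  2.54989864e-01  1.50922017e+00  8.35886512e-04
  1.37801333e+00  5.22740407e-01] 3.2
[255.13944327 173.30112809] [254.82865241 163.18488462]
```

View pics/w2.png

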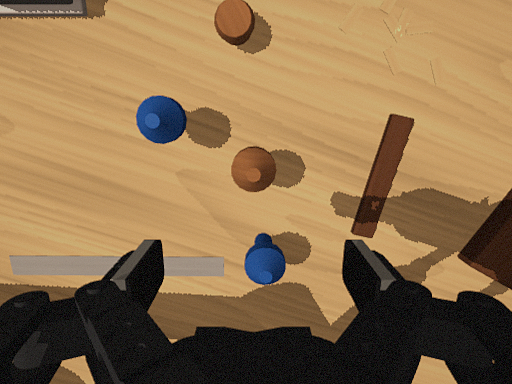

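The finial's bulge is centred at about (254,169) with its tip at (254,175). The blue ones are at (161,119) and (265,262), and the squat knob is at (235,20).

Run:
```python
from h import *
c=np.load('c2.npy',allow_pickle=True).item()
a=cv2.imread('pics/w2.png');h=cv2.cvtColor(a,cv2.COLOR_BGR2HSV)
m=((h[...,0]<14)&(h[...,1]>120)&(h[...,2]>60)).astype(np.uint8);m=cv2.morphologyEx(m,cv2.MORPH_OPEN,np.ones((5,5)))
n,l,st,ce=cv2.connectedComponentsWithStats(m)
for s,q in zip(st[1:],ce[1:]):
  if s[4]>200: print(s,q)
print(plane(c,254,175,.095),plane(c,253.7,169,.066),plane(c,231,169,.064)-plane(c,276,169,.064))
for n,p in (('b1',(161,119)),('b2',(265,262))): print(n,plane(c,*p,.07))
```

```text
[ 215    0   37   37 1009] [233.0099108  17.4271556]
[ 367  115   46   82 1790] [389.37877095 155.62346369]
[ 232  149   41   43 1097] [249.15770283 167.0793072 ]
[354 223  22  14 274] [364.39781022 229.04014599]
[ 0.474025  -0.3121923  0.095    ] [ 0.47430141 -0.31183468  0.066     ] [-0.01604809  0.04574444  0.        ]
b1 [ 0.49243659 -0.20598426  0.07      ]
b2 [ 0.37665019 -0.35995822  0.07      ]
```

Emit:
{"method": "drive_tool", "body": {
  "rows": [
    [[0, 0, 0], [0.4, 0.07, 0], 8.5],
    [[0, 0, 0], [0, 0, -4], 8.5],
    [[0, 0, 0], [0, 0, -4], 8.5],
    [[0, 0, 0], [0, 0, -4], 8.5],
    [[0, 0, 0], [0, 0, -4], 8.5],
    [[0, 0, 0], [0, 0, -2.5], 8.5],
    [[0, 0, 0], [0, 0, -1.2], 8.5],
    [[0, 0, 0], [0, 0, 0], 8.5]
  ]
}}

```text
clock: 4.2
position: [0.4741, -0.3132, 0.0551]
ee_rot: [-0.0, 0.986, 0.167, -0.0]
contact_force: [-0.7, -0.1, 0.1]
width: 0.085
gripper_force: 0.0
```

Emit:
{"method": "drive_tool", "body": {
  "rows": [
    [[0, 0, 0], [0, 0, 0], 4.0],
    [[0, 0, 0], [0, 0, 0], 4.0],
    [[0, 0, 0], [0, 0, 0], 4.0],
    [[0, 0, 0], [0, 0, 0], 4.0],
    [[0, 0, 0], [0, 0, 0], 4.0],
    [[0, 0, 0], [0, 0, 0], 4.0]
  ],
  "force": 25
}}

```text
clock: 4.95
position: [0.4745, -0.3141, 0.0566]
ee_rot: [0.001, 0.986, 0.167, 0.001]
contact_force: [-0.5, -0.4, 6.4]
width: 0.0471
gripper_force: 25.4
```

Emit:
{"method": "drive_tool", "body": {
  "rows": [
    [[0, 0, 0], [0, 0, 1], 4.0],
    [[0, 0, 0], [0, 0, 3], 4.0],
    [[0, 0, 0], [0, 0, 4], 4.0],
    [[0, 0, 0], [0, 0, 4], 4.0],
    [[0, 0, 0], [0, 0, 3], 4.0],
    [[0, 0, 0], [0, 0, 0], 4.0]
  ]
}}

```text
clock: 5.7
position: [0.4751, -0.3148, 0.2082]
ee_rot: [0.002, 0.986, 0.167, 0.002]
contact_force: [-0.1, 0.1, -2.0]
width: 0.0467
gripper_force: 26.2
```

Run:
```python
from h import *
s=manip.get_state();print(s['position'],s['width'],s['clock'],s['contact_force'])
c=eyes.get_calibration('scene');u,v=proj(c,s['position']).astype(int)
a,_=snap('scene','s3.png');b,_=snap('wrist','w3.png')
a=a[max(v-50,0):v+50,u-50:u+50]
im=np.hstack([cv2.resize(a,(384,384),interpolation=2),cv2.resize(b,(400,300))[0:300].copy() if 0 else cv2.resize(b[100:350,150:400],(384,384))])
cv2.imwrite('pics/v3.png',im[:,:,::-1])
```

```text
[ 0.47508368 -0.31484147  0.20818795] 0.046742372381952633 5.7 [-0.1350345   0.06607509 -2.02687732]
```

View pics/v3.png

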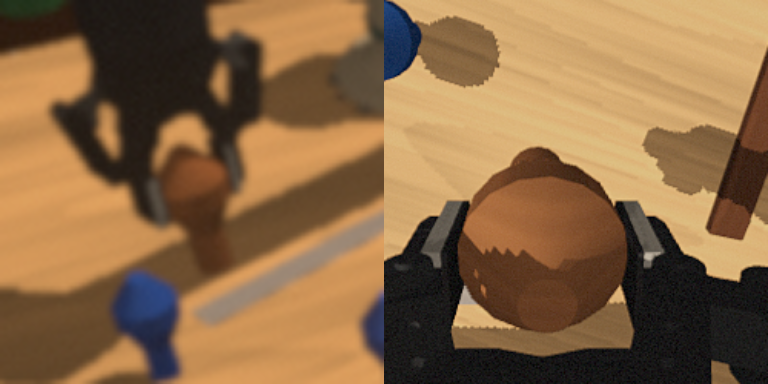

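The finial hangs between the pads, in the wrist crop with bulge (543,245), tip (548,305) and foot edge (537,152). I'll check the tilt against an upright one.

Run:
```python
from h import *
c=eyes.get_calibration('wrist'); p=manip.get_state()['position']; b=p-[0,0,.0566]
W=lambda x,y:(150+(x-384)/1.536,100+y/1.536)
q=manip.get_state()['ee_rot']; yaw=2*np.arctan2(q[2],q[1])-np.pi/2
f=np.array([-np.sin(yaw),np.cos(yaw),0]) # towards camera/up-image
for z in (.095,.064,0): print(z,proj(c,b+[0,0,z]))
print('foot far edge',proj(c,b+f*.012),proj(c,b-f*.012))
print('meas tip',W(548,305),'bulge',W(543,245),'foot',W(537,149))
# point on plane for tip and foot
print('tip off',(plane(c,*W(548,305),b[2]+.095)-b)@f, 'bulge',(plane(c,*W(543,245),b[2]+.06)-b)@f,'foot far edge',(plane(c,*W(537,149),b[2])-b)@f)
cs=eyes.get_calibration('scene');u,v=proj(cs,p).astype(int)
S=lambda x,y:(u-50+x/3.84,max(v-50,0)+y/3.84)
print('scene foot meas',S(217,270),'pred',proj(cs,b),'tip',S(182,147),proj(cs,b+[0,0,.095]))
```

```text
0.095 [253.41182377 300.77086927]
0.064 [253.31290426 259.19107896]
0 [253.20254903 212.80440325]
foot far edge [253.21683039 195.32330881] [253.1887192  229.73280711]
meas tip (256.7708333333333, 298.56770833333337) bulge (253.515625, 259.50520833333337) foot (249.609375, 197.00520833333331)
tip off 0.0009039463550012632 bulge -0.0022774216098036767 foot far edge 0.01086090619151082
scene foot meas (np.float64(125.51041666666667), np.float64(196.3125)) pred [124.16794294 194.40589357] tip (np.float64(116.39583333333334), np.float64(164.28125)) [115.69286394 163.72785962]
```

Upright within about 0.03 rad. Carry it to the jig.

Emit:
{"method": "drive_tool", "body": {
  "rows": [
    [[0, 0, 0], [0.6, 2.5, 0], 4.0],
    [[0, 0, 0], [1.1, 5.5, 0], 4.0],
    [[0, 0, 0], [1.1, 5.5, 0], 4.0],
    [[0, 0, 0], [1.1, 5.5, 0], 4.0],
    [[0, 0, 0], [1.1, 5.5, 0], 4.0],
    [[0, 0, 0], [1.1, 5.5, 0], 4.0],
    [[0, 0, 0], [1.1, 5.5, 0], 4.0],
    [[0, 0, 0], [0.8, 4.0, 0], 4.0]
  ]
}}

```text
clock: 6.8
position: [0.5529, 0.0836, 0.2032]
ee_rot: [-0.0, 0.986, 0.167, -0.002]
contact_force: [-0.1, -0.1, 0.1]
width: 0.047
gripper_force: 26.2
```

Emit:
{"method": "drive_tool", "body": {
  "rows": [
    [[0, 0, 0], [0.3, 1.5, 0], 4.0],
    [[0, 0, 0], [0, 0, 0], 4.0],
    [[0, 0, 0], [0, 0, -3], 4.0],
    [[0, 0, 0], [0, 0, -3], 4.0],
    [[0, 0, 0], [0, 0, -3], 4.0],
    [[0, 0, 0], [0, 0, -2], 4.0],
    [[0, 0, 0], [0, 0, 0], 4.0]
  ]
}}

```text
clock: 7.68
position: [0.5551, 0.0943, 0.0935]
ee_rot: [0.0, 0.986, 0.166, -0.003]
contact_force: [-0.3, -0.3, -1.7]
width: 0.0467
gripper_force: 26.2
```

Emit:
{"method": "drive_tool", "body": {
  "rows": [
    [[0, 0, 0], [0.3, 0.03, 0], 4.0],
    [[0, 0, 0], [0, 0, -1.5], 4.0],
    [[0, 0, 0], [0, 0, -0.6], 4.0],
    [[0, 0, 0], [0, 0, -0.2], 4.0],
    [[0, 0, 0], [0, 0, 0], 4.0]
  ]
}}

```text
clock: 8.3
position: [0.5599, 0.0966, 0.0722]
ee_rot: [0.0, 0.986, 0.167, -0.0]
contact_force: [0.4, 0.2, -0.8]
width: 0.047
gripper_force: 26.2
```

Emit:
{"method": "drive_tool", "body": {
  "rows": [
    [[0, 0, 0], [0, 0, -0.15], 4.0],
    [[0, 0, 0], [0, 0, 0], 4.0]
  ]
}}

```text
clock: 8.55
position: [0.56, 0.0966, 0.0709]
ee_rot: [0.0, 0.986, 0.167, 0.0]
contact_force: [-0.6, -0.1, -0.7]
width: 0.0471
gripper_force: 26.2
```

Emit:
{"method": "drive_tool", "body": {
  "rows": [
    [[0, 0, 0], [0, 0, -0.15], 4.0],
    [[0, 0, 0], [0, 0, 0], 4.0]
  ]
}}

```text
clock: 8.8
position: [0.5598, 0.0965, 0.0693]
ee_rot: [0.0, 0.986, 0.167, -0.0]
contact_force: [-0.4, 0.2, -0.8]
width: 0.0472
gripper_force: 26.2
```

Emit:
{"method": "drive_tool", "body": {
  "rows": [
    [[0, 0, 0], [0, 0, -0.1], 4.0],
    [[0, 0, 0], [0, 0, 0], 4.0]
  ]
}}

```text
clock: 9.05
position: [0.5602, 0.0966, 0.0687]
ee_rot: [0.0, 0.986, 0.167, 0.0]
contact_force: [1.0, 0.8, 1.3]
width: 0.0473
gripper_force: 26.4
```

Contact. Press a hair and open.

Emit:
{"method": "drive_tool", "body": {
  "rows": [
    [[0, 0, 0], [0, 0, -0.05], 4.0],
    [[0, 0, 0], [0, 0, 0], 4.6],
    [[0, 0, 0], [0, 0, 0], 5.0],
    [[0, 0, 0], [0, 0, 0], 5.5],
    [[0, 0, 0], [0, 0, 0], 6.5],
    [[0, 0, 0], [0, 0, 0], 8.5],
    [[0, 0, 0], [0, 0, 0], 8.5],
    [[0, 0, 0], [0, 0, 0], 8.5]
  ],
  "force": 20
}}

```text
clock: 10.05
position: [0.5599, 0.0966, 0.0678]
ee_rot: [0.0, 0.986, 0.167, -0.0]
contact_force: [-0.1, -0.0, 0.6]
width: 0.0847
gripper_force: 0.0
```

Emit:
{"method": "drive_tool", "body": {
  "rows": [
    [[0, 0, 0], [0, 0, 0], 8.5],
    [[0, 0, 0], [0, 0, 1], 8.5],
    [[0, 0, 0], [0, 0, 3], 8.5],
    [[0, 0, 0], [0, 0, 4], 8.5],
    [[0, 0, 0], [0, 0, 4], 8.5],
    [[0, 0, 0], [0, 0, 3], 8.5],
    [[0, 0, 0], [0, 0, 0], 8.5],
    [[0, 0, 0], [0, 0, 0], 8.5]
  ]
}}

```text
clock: 11.05
position: [0.5593, 0.0965, 0.2174]
ee_rot: [-0.0, 0.986, 0.167, -0.0]
contact_force: [0.3, 0.2, -0.4]
width: 0.0851
gripper_force: 0.0
```

Run:
```python
from h import *
s=manip.get_state();print(s['position'],s['ee_rot'],s['clock'],s['qpos'])
cs=eyes.get_calibration('scene');cw=eyes.get_calibration('wrist');np.save('c4.npy',cw,allow_pickle=True)
a,_=snap('scene','s4.png');b,_=snap('wrist','w4.png')
u,v=proj(cs,[.57,.06,.05]).astype(int);print(u,v)
im=np.hstack([cv2.resize(a[v-40:v+40,u-40:u+40],(384,384),interpolation=2),cv2.resize(b[50:300,100:370],(415,384))])
cv2.imwrite('pics/v4.png',im[:,:,::-1])
o=np.array([0.56823,.06557]);y=.335;ex=np.array([np.cos(y),np.sin(y)]);ey=np.array([-ex[1],ex[0]])
f=np.array([0.560,0.0966]);print('jig',(f-o)@ex,(f-o)@ey)
for z in (.012,.076,.107):print(proj(cw,[*f,z]),proj(cs,[*f,z]))
```

```text
[0.55931314 0.09651748 0.21737104] [-4.90843702e-06  9.86020864e-01  1.66621204e-01 -4.79881793e-04] 11.05 [ 4.83664628e-02  2.80234185e-01  1.56192911e+00 -1.08159374e-04
  1.30038350e+00  1.28438775e+00]
264 199
jig 0.002429210492910601 0.03201082217596313
[253.1358061  168.84318299] [273.58422063 203.77902306]
[253.20707341 181.9375505 ] [273.77575151 186.94661961]
[253.25419274 190.59506578] [273.87313898 178.38786862]
```

View pics/v4.png

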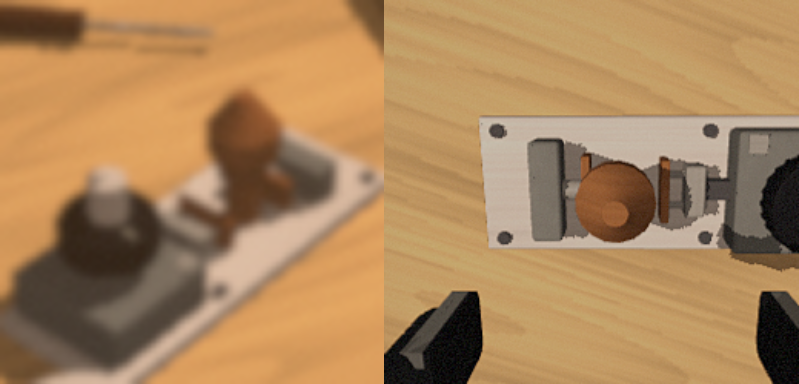

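The finial stands upright by itself in the gap, clear of the pad and anvil: wrist crop shows the finial at (615,203), anvil plate at (585,165) and pad at (663,190). Next I go over the ring, pre-turned counter-clockwise so one long turn fits.

Emit:
{"method": "drive_tool", "body": {
  "rows": [
    [[0, 0, 0.18], [0.5, -1.4, 0], 8.5],
    [[0, 0, 0.18], [0.5, -1.4, 0], 8.5],
    [[0, 0, 0.18], [0.5, -1.4, 0], 8.5],
    [[0, 0, 0.18], [0.5, -1.4, 0], 8.5],
    [[0, 0, 0.18], [0.5, -1.4, 0], 8.5],
    [[0, 0, 0.18], [0.5, -1.4, 0], 8.5],
    [[0, 0, 0.18], [0.5, -1.4, 0], 8.5],
    [[0, 0, 0.18], [0.2, -1.3, 0], 8.5]
  ]
}}

```text
clock: 12.15
position: [0.5965, -0.0149, 0.2162]
ee_rot: [-0.001, 0.629, 0.777, -0.001]
contact_force: [-0.8, -0.1, 0.6]
width: 0.085
gripper_force: 0.0
```

Emit:
{"method": "drive_tool", "body": {
  "rows": [
    [[0, 0, 0.18], [0, 0, 0], 8.5],
    [[0, 0, 0.18], [0, 0, 0], 8.5],
    [[0, 0, 0], [0, 0, 0], 8.5],
    [[0, 0, 0], [0, 0, 0], 8.5]
  ]
}}

```text
clock: 12.65
position: [0.5966, -0.0144, 0.2171]
ee_rot: [-0.001, 0.483, 0.875, -0.0]
contact_force: [-0.8, -0.7, 0.5]
width: 0.0847
gripper_force: 0.0
```

Run:
```python
from h import *
s=manip.get_state();q=s['ee_rot'];print(s['position'],2*np.arctan2(q[2],q[1])-np.pi/2,s['clock'],s['qpos'])
c=eyes.get_calibration('wrist');np.save('c5.npy',c,allow_pickle=True)
b,_=snap('wrist','w5.png')
print(proj(c,[.5962,-.0147,.111]),proj(c,[.5962,-.0147,.084]))
cv2.imwrite('pics/v5.png',cv2.resize(b[60:320,90:420],(762,600))[:,:,::-1])
```

```text
[ 0.5965902  -0.01438569  0.21705541] 0.5615400900308503 12.65 [-1.40689820e-01  3.23809342e-01  1.49829874e+00  4.08632869e-05
  1.32089136e+00 -7.02240044e-01]
[253.99925246 195.74494396] [253.92999319 187.60114342]
```

View pics/v5.png

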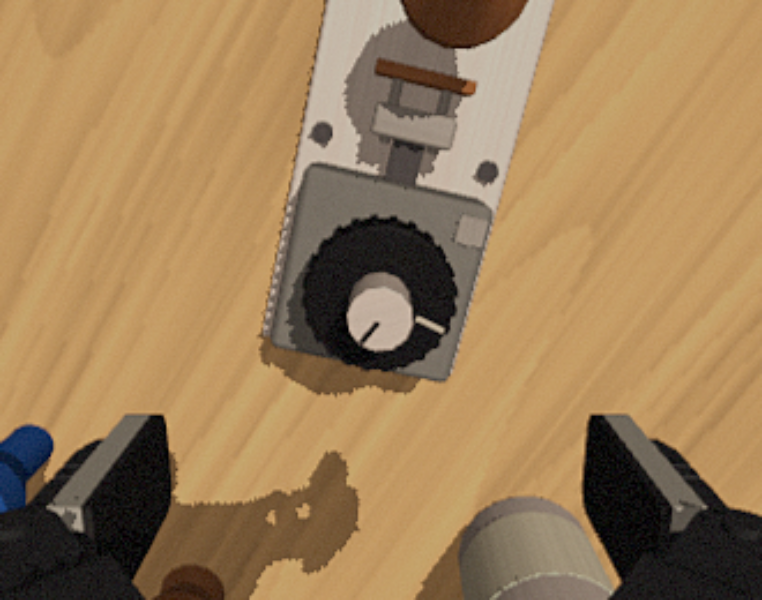

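The inner knob is centred at crop (380,318), within about 1 mm of the prediction; the ring and white mark are clear. Descend around the ring and close.

Emit:
{"method": "drive_tool", "body": {
  "rows": [
    [[0, 0, 0], [0, -0.1, 0], 8.5],
    [[0, 0, 0], [0, 0, -4], 8.5],
    [[0, 0, 0], [0, 0, -4], 8.5],
    [[0, 0, 0], [0, 0, -3.5], 8.5],
    [[0, 0, 0], [0, 0, -2.5], 8.5],
    [[0, 0, 0], [0, 0, -1.3], 8.5],
    [[0, 0, 0], [0, 0, 0], 8.5]
  ]
}}

```text
clock: 13.58
position: [0.5966, -0.0154, 0.0643]
ee_rot: [-0.001, 0.483, 0.876, -0.0]
contact_force: [-0.5, 0.1, 0.6]
width: 0.0852
gripper_force: 0.0
```

Emit:
{"method": "drive_tool", "body": {
  "rows": [
    [[0, 0, 0], [0, 0, 0], 5.0],
    [[0, 0, 0], [0, 0, 0], 5.0],
    [[0, 0, 0], [0, 0, 0], 5.0],
    [[0, 0, 0], [0, 0, 0], 5.0],
    [[0, 0, 0], [0, 0, 0], 5.0]
  ],
  "force": 60
}}

```text
clock: 14.2
position: [0.5984, -0.0153, 0.0667]
ee_rot: [0.002, 0.483, 0.876, 0.001]
contact_force: [-0.1, 1.5, 6.9]
width: 0.0584
gripper_force: 64.4
```

Emit:
{"method": "drive_tool", "body": {
  "rows": [
    [[0, 0, -0.12], [0, 0, 0], 5.0],
    [[0, 0, -0.12], [0, 0, 0], 5.0],
    [[0, 0, -0.12], [0, 0, 0], 5.0],
    [[0, 0, -0.12], [0, 0, 0], 5.0],
    [[0, 0, -0.12], [0, 0, 0], 5.0],
    [[0, 0, -0.12], [0, 0, 0], 5.0],
    [[0, 0, -0.12], [0, 0, 0], 5.0],
    [[0, 0, 0], [0, 0, 0], 5.0]
  ]
}}

```text
clock: 15.2
position: [0.5992, -0.0152, 0.0667]
ee_rot: [0.002, 0.798, 0.603, 0.002]
contact_force: [2.5, 2.6, 5.6]
width: 0.0585
gripper_force: 64.7
```

Run:
```python
from h import *
s=manip.get_state();q=s['ee_rot'];print(s['position'],2*np.arctan2(q[2],q[1])-np.pi/2,s['moment'],s['contact_force'],s['qpos'])
```

```text
[ 0.59923507 -0.01520112  0.06666157] -0.2764494501637176 [ 0.30063573 -0.28888673 -0.18750021] [2.47178654 2.56375184 5.63398417] [-1.42006172e-01  4.53000760e-01  1.70261900e+00  1.23023187e-03
  9.80362692e-01  1.33761248e-01]
```

Emit:
{"method": "drive_tool", "body": {
  "rows": [
    [[0, 0, -0.12], [0, 0, 0], 5.0],
    [[0, 0, -0.12], [0, 0, 0], 5.0],
    [[0, 0, -0.12], [0, 0, 0], 5.0],
    [[0, 0, -0.12], [0, 0, 0], 5.0],
    [[0, 0, -0.12], [0, 0, 0], 5.0],
    [[0, 0, -0.12], [0, 0, 0], 5.0],
    [[0, 0, -0.12], [0, 0, 0], 5.0],
    [[0, 0, 0], [0, 0, 0], 5.0]
  ]
}}

```text
clock: 16.2
position: [0.5999, -0.0157, 0.0667]
ee_rot: [0.001, 0.974, 0.226, 0.003]
contact_force: [3.9, 1.0, 5.0]
width: 0.0586
gripper_force: 64.7
```

Emit:
{"method": "drive_tool", "body": {
  "rows": [
    [[0, 0, -0.12], [0, 0, 0], 5.0],
    [[0, 0, -0.12], [0, 0, 0], 5.0],
    [[0, 0, -0.12], [0, 0, 0], 5.0],
    [[0, 0, -0.12], [0, 0, 0], 5.0],
    [[0, 0, -0.12], [0, 0, 0], 5.0],
    [[0, 0, -0.12], [0, 0, 0], 5.0],
    [[0, 0, 0], [0, 0, 0], 5.0]
  ]
}}

```text
clock: 17.08
position: [0.5999, -0.0165, 0.0667]
ee_rot: [0.001, 0.991, -0.131, 0.004]
contact_force: [4.7, -0.2, 5.5]
width: 0.0584
gripper_force: 64.7
```

Run:
```python
from h import *
s=manip.get_state();q=s['ee_rot'];print(s['position'],2*np.arctan2(q[2],q[1])-np.pi/2,s['moment'],s['contact_force'],s['qpos'],s['clock'])
c=eyes.get_calibration('wrist');np.save('c6.npy',c,allow_pickle=True)
b,_=snap('wrist','w6.png')
a,_=snap('scene','s6.png')
im=np.hstack([cv2.resize(a[159:239,224:304],(288,384),interpolation=2),cv2.resize(b,(512,384))])
cv2.imwrite('pics/v6.png',im[:,:,::-1])
```

```text
[ 0.59989752 -0.01645565  0.06669273] -1.8342012640194578 [-0.45478487 -0.35968213 -0.09725247] [ 4.73355197 -0.19007019  5.49189812] [-1.42652441e-01  4.53313690e-01  1.70194689e+00 -1.36859942e-03
  9.79278812e-01  1.69230798e+00] 17.075
```

View pics/v6.png

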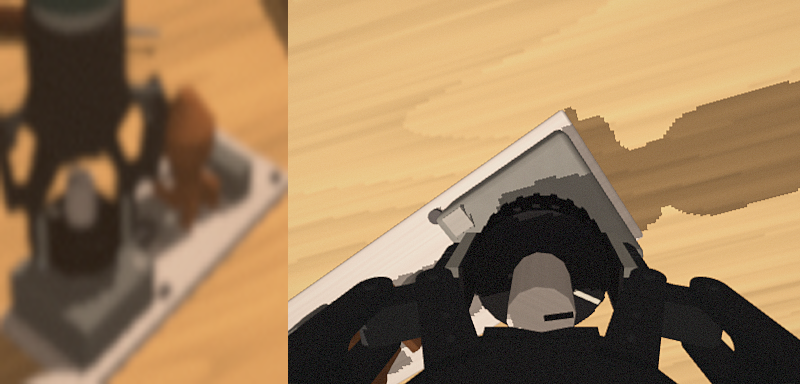

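The ring's white mark sits the same way to the fingers, so there was no slip. The inner knob's mark now points right at (560,316), consistent with it standing still while the camera turned, and the finial still looks upright. I've turned 2.40 rad; the remaining amount is about 0.57.

Emit:
{"method": "drive_tool", "body": {
  "rows": [
    [[0, 0, -0.1], [0, 0, 0], 5.0],
    [[0, 0, -0.1], [0, 0, 0], 5.0],
    [[0, 0, -0.1], [0, 0, 0], 5.0],
    [[0, 0, -0.1], [0, 0, 0], 5.0],
    [[0, 0, -0.1], [0, 0, 0], 5.0],
    [[0, 0, -0.08], [0, 0, 0], 5.0],
    [[0, 0, 0], [0, 0, 0], 5.0]
  ]
}}

```text
clock: 18.05
position: [0.5996, -0.0169, 0.0667]
ee_rot: [0.0, 0.913, -0.409, 0.003]
contact_force: [3.7, -2.1, 6.7]
width: 0.0583
gripper_force: 64.7
```

Run:
```python
from h import *
s=manip.get_state();q=s['ee_rot'];print(s['position'],2*np.arctan2(q[2],q[1])-np.pi/2,s['moment'],s['contact_force'],s['qpos'],s['clock'])
```

```text
[ 0.59957015 -0.01689804  0.06669761] -2.41333129328325 [-0.63750877 -0.03503734 -0.12232382] [ 3.74567006 -2.07561201  6.74380754] [-0.14289959  0.45329289  1.70196649 -0.00251637  0.98003542  2.27182672] 18.05
```

Emit:
{"method": "drive_tool", "body": {
  "rows": [
    [[0, 0, 0], [0, 0, 0], 6.5],
    [[0, 0, 0], [0, 0, 0], 8.5],
    [[0, 0, 0], [0, 0, 0], 8.5],
    [[0, 0, 0], [0, 0, 0], 8.5],
    [[0, 0, 0], [0, 0, 0], 8.5]
  ]
}}

```text
clock: 18.68
position: [0.5968, -0.0154, 0.0647]
ee_rot: [0.0, 0.912, -0.41, -0.0]
contact_force: [0.3, 0.2, -0.5]
width: 0.0853
gripper_force: 0.0
```

Emit:
{"method": "drive_tool", "body": {
  "rows": [
    [[0, 0, 0], [0, 0, 2], 8.5],
    [[0, 0, 0], [0, 0, 4], 8.5],
    [[0, 0, 0], [0, 0, 5], 8.5],
    [[0, 0, 0], [0, 0, 5], 8.5],
    [[0, 0, 0], [0, 0, 4], 8.5],
    [[0, 0, 0], [0, 0, 0], 8.5]
  ]
}}

```text
clock: 19.42
position: [0.5988, -0.0157, 0.2689]
ee_rot: [-0.001, 0.912, -0.41, 0.004]
contact_force: [0.5, -0.1, 0.3]
width: 0.0851
gripper_force: 0.0
```

No picture views are left, so I'll check numerically: sample the colours along the jig's y lines at z = 38 mm for the carriage front and the pad.

Emit:
{"method": "drive_tool", "body": {
  "rows": [
    [[0, 0, 0], [-2.3, 3.7, 0], 8.5],
    [[0, 0, 0], [-2.3, 3.7, 0], 8.5],
    [[0, 0, 0], [-2.1, 3.7, 0], 8.5],
    [[0, 0, 0], [0, 0, 0], 8.5],
    [[0, 0, 0], [0, 0, 0], 8.5]
  ]
}}

```text
clock: 20.05
position: [0.5298, 0.0952, 0.264]
ee_rot: [0.001, 0.912, -0.41, -0.0]
contact_force: [-0.4, -0.3, 0.2]
width: 0.0853
gripper_force: 0.0
```

Run:
```python
from h import *
c=eyes.get_calibration('wrist');b,_=snap('wrist','w7.png')
o=np.array([0.56823,.06557]);y=.335;ex=np.array([np.cos(y),np.sin(y)]);ey=np.array([-ex[1],ex[0]])
co=ray(c,0,0)[0];print('cam',(co[:2]-o)@ex,(co[:2]-o)@ey,co[2])
h=cv2.cvtColor(b,cv2.COLOR_RGB2HSV)
for x in (-.019,-.012,.012,.019):
  r=[]
  for t in np.arange(-.010,.042,.002):
    u,v=proj(c,[*(o+x*ex+t*ey),.038]); r.append((round(t*1000),*b[int(round(v)),int(round(u))].tolist()))
  print(x,[int(k) for k in (u,v)],' '.join('%d:%d/%d/%d'%k for k in r))
# inner knob mark & finial tip region
m=((h[...,0]<14)&(h[...,1]>110)&(h[...,2]>50)).astype(np.uint8)
n,l,st,ce=cv2.connectedComponentsWithStats(m)
for s,q in zip(st[1:],ce[1:]):
  if s[4]>60: print(s,q)
for z in (.012,.068,.084,.107): print(z,proj(c,[*(o+.0024*ex+.044*ey),z]))
```

```text
cam -0.002172839420675779 -0.02104846536192052 0.39591468397711954
-0.019 [245, 164] -10:116/103/91 -8:122/108/96 -6:116/102/92 -4:115/100/91 -2:117/102/94 0:116/104/91 2:117/100/92 4:118/103/91 6:121/107/99 8:118/103/92 10:114/101/94 12:120/102/90 14:116/104/94 16:120/103/94 18:115/102/92 20:97/81/71 22:46/19/3 24:82/46/19 26:84/41/31 28:95/71/53 30:180/170/154 32:196/188/173 34:200/193/176 36:51/27/13 38:82/45/23 40:79/43/14
-0.012 [240, 161] -10:118/100/91 -8:114/102/91 -6:115/100/92 -4:66/58/50 -2:85/76/68 0:73/64/59 2:66/60/54 4:85/76/74 6:81/74/67 8:88/78/70 10:81/70/65 12:83/76/66 14:82/73/68 16:68/60/54 18:69/64/55 20:75/65/62 22:59/44/40 24:81/51/24 26:85/52/34 28:64/39/21 30:76/49/26 32:78/44/21 34:82/47/25 36:76/44/25 38:78/44/18 40:80/42/23
0.012 [221, 154] -10:105/92/82 -8:105/93/82 -6:111/98/88 -4:76/67/57 -2:74/66/61 0:81/74/63 2:65/56/44 4:81/71/64 6:91/82/78 8:86/77/72 10:80/72/62 12:81/73/65 14:77/69/58 16:73/65/56 18:77/70/63 20:82/72/66 22:69/54/51 24:82/48/24 26:87/47/27 28:84/49/22 30:91/50/22 32:88/55/31 34:84/47/24 36:83/43/19 38:92/53/31 40:87/48/22
0.019 [215, 151] -10:188/174/159 -8:190/177/161 -6:187/173/156 -4:188/175/158 -2:188/172/158 0:190/177/160 2:195/182/163 4:193/181/163 6:201/188/171 8:186/171/155 10:185/171/154 12:200/186/171 14:185/172/158 16:200/188/170 18:117/101/91 20:125/111/99 22:36/13/3 24:68/33/16 26:49/25/9 28:102/61/38 30:95/52/33 32:99/61/39 34:97/53/29 36:102/66/41 38:103/67/39 40:102/61/33
[ 203  138   50   49 1595] [225.0677116  163.35611285]
[401 269  35  15 310] [419.86774194 275.89677419]
0.012 [229.36291659 157.04873976]
0.068 [225.66558846 164.76610883]
0.084 [224.37728965 167.45515266]
0.107 [222.28852177 171.81500173]
```

Run:
```python
from h import *
c=eyes.get_calibration('wrist');b=cv2.imread('pics/w7.png')[:,:,::-1].astype(np.float32)
b=cv2.GaussianBlur(b,(3,3),0)
o=np.array([0.56823,.06557]);y=.335;ex=np.array([np.cos(y),np.sin(y)]);ey=np.array([-ex[1],ex[0]])
X=[-30,-24,-21,-19,-17,-15,-12,-8,-4,0,4,8,12,15,17,19,21,24,30]
print('y   ',X)
for t in range(-10,62,1):
  r=[]
  for x in X:
    u,v=proj(c,[*(o+x/1e3*ex+t/1e3*ey),.038]); p=cv2.getRectSubPix(b,(1,1),(float(u),float(v)))[0,0]
    r.append('%3d%s'%(p[1], 'o' if p[0]>1.45*p[1] else '.'))
  print('%3d '%t,' '.join(r))
```

```text
y    [-30, -24, -21, -19, -17, -15, -12, -8, -4, 0, 4, 8, 12, 15, 17, 19, 21, 24, 30]
-10  143. 101. 100. 102.  99. 100.  99.  97.  29.  32.  34.  85.  98. 168. 176. 175. 173. 175. 178.
 -9  135. 101. 101. 103. 100. 101. 100.  96.  29.  33.  33.  80.  99. 166. 177. 175. 173. 176. 178.
 -8  130. 101. 101. 103. 101. 101. 100.  98.  31.  33.  34.  80.  99. 165. 177. 174. 173. 176. 178.
 -7  122. 101. 100. 102. 101. 101.  96.  98.  31.  34.  35.  83.  95. 156. 177. 174. 173. 176. 178.
 -6  119. 101.  99. 101. 101. 102.  86.  90.  30.  35.  35.  83.  86. 142. 177. 174. 174. 176. 177.
 -5  127. 102.  98. 100. 101. 101.  79.  82.  29.  34.  35.  76.  76. 129. 174. 175. 174. 176. 177.
 -4  127. 102.  98.  99. 100. 100.  75.  78.  30.  33.  35.  73.  70. 128. 174. 175. 174. 176. 178.
 -3  115. 102.  99. 100. 100. 101.  74.  78.  33.  33.  33.  74.  70. 140. 176. 174. 173. 176. 178.
 -2  103. 101. 100. 101. 101. 102.  77.  78.  34.  31.  31.  72.  71. 155. 178. 174. 173. 175. 177.
 -1  103. 100. 100. 102. 100. 101.  76.  77.  32.  30.  31.  73.  71. 150. 178. 175. 173. 176. 177.
  0  111. 101.
[... 5485 characters left out ...]

 55   97.  82.  63o  58o  56o  55o  58o  54o  68o  89o  89o  91o  89o  70o  72o  74o  75o  72o  83o
 56   96.  86.  65o  59o  57o  56o  58o  56o  68o  89o  88o  91o  89o  71o  73o  76o  76o  73o  90.
 57   97.  90.  69o  59o  57o  58o  59o  57o  68o  89o  88o  91o  88o  72o  75o  77o  76o  75o  99.
 58   97.  94.  75o  58o  57o  58o  60o  58o  68o  90o  88o  91o  87o  74o  77o  78o  77o  76o 113.
 59   98.  97.  81.  61o  57o  58o  61o  60o  67o  91o  88o  91o  85o  75o  79o  80o  78o  78o 126.
 60   98.  99.  88.  65o  57o  58o  63o  61o  65o  90o  88o  90o  83o  75o  80o  81o  79o  78o 136.
 61   98. 100.  92.  69o  59o  59o  64o  63o  66o  86o  89o  91o  82o  75o  80o  82o  80o  77o 139.
```

The gap between carriage (front edge ≈16 mm) and pad (back ≈22–23 mm) has shrunk from 11 mm to about 6–7 mm. That makes the squeeze about 4–5 mm, matching the planned turn, and the finial stands upright at y≈41–42 against the anvil. I'm handing in.

```bash
python3 -c "
from h import *
print(job.sign_off())"
```

```text
the job is handed in; nothing more can be done
None
```

The job is handed in: the finial stands upright, clamped between pad and anvil with the spring squeezed about 4–5 mm (estimated from camera images); the inner knob showed no turning when last seen, mid-turn, and the sign-off gave no verdict.

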